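Shim the short foot of a cell-clamping jig until it stops rocking

TASK

The cell-clamping jig in front of you rocks because one of its two feet on your side, you will have to feel which, does not reach the bench. Gently slide steel shims flat and squarely under that foot, one on top of another, until the corner no longer gives, and finish with a firm push of about 10 N on the nut over that foot to prove it. Do not force anything or shift the jig, and leave the parked jig, the other things and any unused shim lying clear on the bench.

Things in the scene. Friction and masses are not known exactly. Their poses are not given: they have to be found in the camera images.
- jig_a: Cell-clamping jig, 4 kg, one of two: aluminium base plate 240 (x) x 220 (y) mm, 30 to 40 mm above the bench, on four feet; on it 4 black cells, tops 123 mm up, 30 mm in from the side edges, a screw knob juts 20 mm out at the robot side. Origin: plate's middle, at bench height; x away from the robot, y left, z up. The jig with y < 0.3 m is the one to shim; at y > 0.4 m it is parked.
- jig_b: The other jig, alike but for its short foot; same origin and axes. Feet of both: at x +-100, y +-92 mm, round pads 36 mm across (flat sole 22 mm, rim bevelled), flush with the plate's side edges. One foot at x = -100 is short, not touching; which, and by how much, differs between the jigs and must be felt. Its gap takes one shim or two stacked, 0.4 mm to spare; the plate still stands level.
- jig_a_left (a point): Top of the nut over jig_a's robot-side left (+y) foot: dark, 22 mm across, 52 mm above the bench while level. Axes as the jig's. Push here to feel for rocking: over the short foot 4 to 7 N tips the jig until that foot lands on what is below (6 mm or more of give while shims are missing, under 1 mm once packed), and it rocks back when let go; over a sound foot it is rigid.
- jig_a_right (a point): Top of the nut over jig_a's robot-side right (-y) foot: dark, 22 mm across, 52 mm above the bench while level. Axes as the jig's. Push here to feel for rocking: over the short foot 4 to 7 N tips the jig until that foot lands on what is below (6 mm or more of give while shims are missing, under 1 mm once packed), and it rocks back when let go; over a sound foot it is rigid.
- jig_b_left (a point): Top of the nut over jig_b's robot-side left (+y) foot: dark, 22 mm across, 52 mm above the bench while level. Axes as the jig's. Push here to feel for rocking: over the short foot 4 to 7 N tips the jig until that foot lands on what is below (6 mm or more of give while shims are missing, under 1 mm once packed), and it rocks back when let go; over a sound foot it is rigid.
- jig_b_right (a point): Top of the nut over jig_b's robot-side right (-y) foot: dark, 22 mm across, 52 mm above the bench while level. Axes as the jig's. Push here to feel for rocking: over the short foot 4 to 7 N tips the jig until that foot lands on what is below (6 mm or more of give while shims are missing, under 1 mm once packed), and it rocks back when let go; over a sound foot it is rigid.
- shim1: Steel packing shim, a flat bar 100 x 40 x 6 mm, 100 g, both ends rounded over the thickness (3 mm radius); one of three alike. Origin: centre of its underside; x along its length, z up. Starts flat on the bench at the robot's right, length within 0.2 rad of the world y axis, in a row of three at least 70 mm apart in x, centre to centre. Either end may go in first.
- shim2: Steel packing shim, a flat bar 100 x 40 x 6 mm, 100 g, both ends rounded over the thickness (3 mm radius); one of three alike. Origin: centre of its underside; x along its length, z up. Starts flat on the bench at the robot's right, length within 0.2 rad of the world y axis, in a row of three at least 70 mm apart in x, centre to centre. Either end may go in first.
- shim3: Steel packing shim, a flat bar 100 x 40 x 6 mm, 100 g, both ends rounded over the thickness (3 mm radius); one of three alike. Origin: centre of its underside; x along its length, z up. Starts flat on the bench at the robot's right, length within 0.2 rad of the world y axis, in a row of three at least 70 mm apart in x, centre to centre. Either end may go in first.
- cell: Bystander: a loose black battery cell, 26 x 148 x 80 mm, standing on the bench. Origin: centre of its underside; y along its length.
- spanner: Bystander: a steel spanner, 160 mm long, lying on the bench. Origin: middle of its underside; x along it.
- nut_box: Bystander: a grey open box with nuts, 110 x 150 x 45 mm, fixed. Origin: centre of its underside.
Things that resemble listed ones, but are neither listed nor needed, are in the scene too. What is shaped like the shim2 but blue is not meant.

How it is judged:
By the outcome, as a careful person would: the job done as asked, in the order asked, and still so for the second after the job is handed in, with the robot touching nothing.
It also fails if it takes over 72 s, if anything falls off the work surface, if the arm or the gripper's body presses on something with over 40 N, if the wrist force passes 120 N, or if a joint passes its speed limit or range.

ROBOT

A 6-joint arm with a two-finger parallel gripper is mounted at the origin on the work surface. World frame = base frame: x ahead of the robot, y to its left, z up, the work surface at z = 0. Lengths are in m, angles in rad, forces in N, time in s.
With the tool pointing down it reaches from about 0.3 to 0.75 m from the base axis. Payload 8.5 kg.
Tool frame: the origin (TCP) lies on the centre line of the jaws, within the pads' length; the fingertips stand robot.tip_reach ahead of it and the grasp point (between the pads) is the TCP (robot.tip_reach is the distance from the TCP to the fingertips, in m); z points along the fingers, y is the line along which they close (so a half turn about z gives the same grasp; the last joint's range is limited). The gripper opens to 88 mm and grips with 3 to 60 N. Pads are 18 mm wide; open, the fingers measure 123 mm over their backs; the gripper's body (75 mm by 187 mm) begins 45 mm behind the grasp point.
Start: joints at [0.946, 0.381, 1.297, -0, 1.464, -0.215], TCP at [0.219, 0.504, 0.258] pointing down, gripper open.
Joint ranges: [-3.11, 3.11], [-0.89, 2.33], [0.22, 2.48], [-1.42, 4.56], [0.17, 2.85], [-2.88, 2.88]. Speed limits (rad/s): [2.39, 2.39, 3.14, 3.14, 3.14, 3.14].

INTERFACE

Orientations are given as a unit quaternion [x, y, z, w].
In Python, from workcell import robot, vision gives the robot as it stands.
- The arm moves only by the tool jog_arm, never from a script. Its argument "moves" is text: rows parted by semicolons, each of 6 numbers parted by spaces: the shift along the tool's x, y, z in parts of the range, where 1.0 means 0.5 m, then the turn, a rotation vector about the tool's x, y, z in a scale on which 1.0 is 2 rad. A call has 1 to 8 rows; each row is the pose to reach, as a shift and turn from the pose commanded when the call began, along the tool's axes at that moment; what a row does not reach only later rows make up. A row lasts 1/10 s, in which the tool goes at most 50 mm and 8.59 degrees, less where a joint would pass 70% of its speed; a pose out of reach is approached as far as the arm can. Shift and turn numbers lie between -1 and 1, and a call with a number outside is refused. A call with a gripper value outside its range is refused whole. "fingers" is the opening, from 0 (shut) to 1 (fully open), set as the call begins (left out, the last holds). The fingers move at their own pace and stop on an object; "squeeze" is the grip in N (left out, the last holds). Time passes only in rows, so rows that repeat a pose let the fingers close. It gives the time, the measured TCP pose, the force, the opening and the grip force at its end, in the units of the state.
- robot.sense(): the state, without advancing time (a new reading comes with each control period).
- vision.get_image(name): name is "scene" or "top" or "wrist"; returns (picture, depth): 420x560x3 uint8, blue, green, red; 420x560 float32, m along the optical axis (not along the pixel's ray), 0 where there is no reading.
- vision.camera_params(name): a dict with "fx", "fy", "cx", "cy" (pixels), "k1" (the pictures are not rectified: a ray, as slopes to the right and down, at radius r is drawn at 1 + k1 r^2 times it, then the intrinsics apply), "xyz" and "rotation" of the camera in the world. Camera axes: x right, y up, looking along -z (the intrinsics and any distortion apply to the point x, -y, -z); pixel columns grow to the right and rows downward; lengths in m; the calibration is good to about 2 mm. A picture is of the moment at which its call begins: read the wrist's pose just before it. camera_params takes no time and is no camera call; for the wrist camera it gives the pose at the moment of the call.
- robot.finish_job(): hands the job in; it is judged then, once.
The state is a dict: "time": time; "joint_pos": joint angles; "joint_velocities": joint speeds; "effort": joint torques, N m; "tool_pos": TCP position; "tool_rot": TCP orientation; "ft_force": force on the tool from outside, world axes, zero at the start; "wrist_torque": the same for the moment, N m; "width": finger opening in m; "grasp_force": force on a finger pad.
Only numpy, scipy, OpenCV 4.12 (cv2) and the standard library are available. Lean on these libraries where they do the work, as an engineer would, in place of code of your own. Each camera call takes 0.05 s, during which the arm holds its last target. There are 200 camera calls.

## Working session

There is one attempt and no reset: what is moved stays moved. The work goes in short steps, Python scripts to look and compute and a tool call to move; the robot and the scene stay as the last step left them, time stands still between calls to the robot, and variables do not carry over. Pictures are saved under pics/ and viewed, at most 10 in all, crops included, and the job is handed in when it is done.

Besides the shell and the picture viewer there is one more tool, called after ">>>" as name(argument=value, ...) on one line, values as JSON. jog_arm: Moves the arm, as the interface text tells. Its arguments: {"type":"object","properties":{"moves":{"type":"string"},"fingers":{"type":"number"},"squeeze":{"type":"number"}},"required":["moves"]}

```bash
ls; mkdir -p pics; cat > h.py <<'E'
from workcell import robot, vision
import cv2, numpy as np
from scipy.spatial.transform import Rotation as R
def grab(n,f=None):
    p=vision.camera_params(n); im,d=vision.get_image(n)
    if f: cv2.imwrite('pics/'+f,im); np.savez('pics/'+f[:-4]+'.npz',d=d,im=im,**{k:np.array(v) for k,v in p.items()})
    return im,d,p
def load(f):
    z=np.load('pics/'+f+'.npz'); return z['im'],z['d'],z
def rays(p,uv):
    uv=np.atleast_2d(uv).astype(float)
    q=np.c_[(uv[:,0]-p['cx'])/p['fx'],(uv[:,1]-p['cy'])/p['fy']]; s=q.copy()
    for _ in range(20): s=q/(1+float(p['k1'])*(s**2).sum(1,keepdims=True))
    rot=np.array(p['rotation']); rot=rot if rot.shape==(3,3) else R.from_quat(rot).as_matrix()
    return np.array(p['xyz']), np.c_[s[:,0],-s[:,1],-np.ones(len(s))]@rot.T
def onplane(p,uv,z):
    o,r=rays(p,uv); return o+r*((z-o[2])/r[:,2])[:,None]
def atdepth(p,uv,d):
    o,r=rays(p,uv); return o+r*np.atleast_1d(d)[:,None]
E
python3 - <<'E'
from h import *
s=robot.sense(); print(s, robot.tip_reach)
for n in('scene','top'):
    im,d,p=grab(n,n+'0.png'); print(n,p)
E
```

```text
pics
{'time': 0.0, 'joint_pos': array([ 9.45711892e-01,  3.81181345e-01,  1.29822886e+00, -1.06001600e-05,
        1.46361562e+00, -2.15312808e-01]), 'joint_velocities': array([ 4.92135968e-04, -1.54539386e-04, -2.73280443e-04, -5.47188245e-05,
        4.91091143e-04, -6.03858996e-04]), 'effort': array([-1.69526862e-03, -4.37919974e+01, -2.24559546e+01,  7.12684589e-02,
        3.52323451e-02, -1.33331100e-04]), 'tool_pos': array([0.21898107, 0.50425426, 0.25715639]), 'tool_rot': array([ 2.03454752e-01,  9.79084087e-01, -6.56398934e-04, -2.87514815e-04]), 'ft_force': array([ 0.27095306, -0.29150122, -0.57294649]), 'wrist_torque': array([-0.07562469, -0.00495425, -0.03305938]), 'grasp_force': 0.0, 'width': 0.08809001752772674} 0.019
scene {'fx': 446.52870685123975, 'fy': 446.52870685123975, 'cx': 272.52592235876307, 'cy': 214.24466145806463, 'k1': -0.10261896386600922, 'xyz': array([1.72953658, 0.25418081, 0.85009462]), 'rotation': array([0.30327335, 0.35724895, 0.66290886, 0.5839095 ])}
top {'fx': 478.48642141485544, 'fy': 478.48642141485544, 'cx': 279.9528954091817, 'cy': 211.90873608652197, 'k1': 0.019737521354712937, 'xyz': array([0.33538614, 0.0602606 , 1.28543803]), 'rotation': array([-0.06385837,  0.04494196,  0.71613233, -0.69358259])}
```

View pics/top0.png

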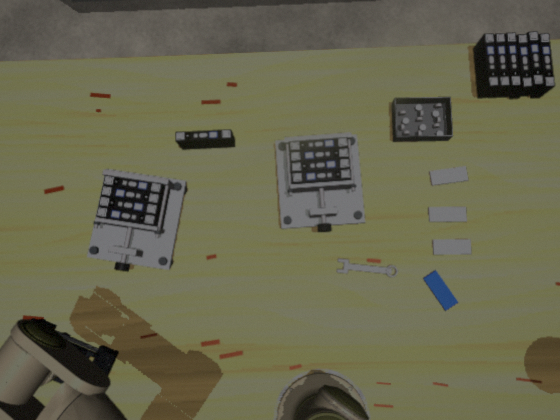

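View pics/scene0.png

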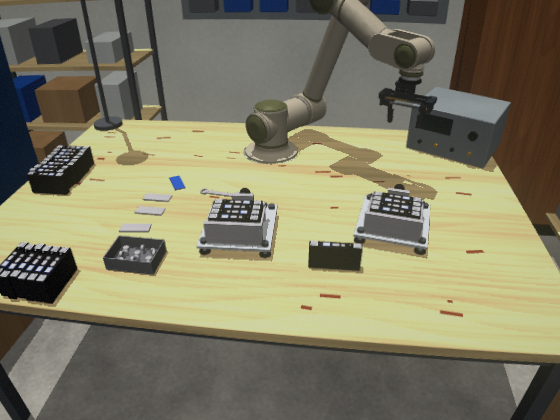

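The top view shows the jig to shim at about (320,182), with its robot-side nuts at (287,220) and (360,217). The parked jig is at (137,220), the three steel shims at (448,176), (447,214) and (452,247), the blue decoy at (440,290) and the spanner at (367,268). The scene view shows the same layout, with nothing beside the jig's side edges.

```bash
python3 - <<'E'
from h import *
im,d,p=load('top0')
hsv=cv2.cvtColor(im,cv2.COLOR_BGR2HSV)
# shims: low saturation grey
m=((hsv[...,1]<50)&(hsv[...,2]>90)).astype(np.uint8)
m[:, :400]=0; m[:150]=0; m[310:]=0
cs,_=cv2.findContours(m,cv2.RETR_EXTERNAL,cv2.CHAIN_APPROX_NONE)
for c in cs:
    if cv2.contourArea(c)<200: continue
    w=onplane(p,c[:,0],0.006)[:,:2]; r=cv2.minAreaRect((w*1000).astype(np.float32))
    pts=np.argwhere(cv2.drawContours(np.zeros_like(m),[c],-1,1,-1))[:,::-1]
    z=atdepth(p,pts,d[pts[:,1],pts[:,0]])[:,2]
    print('top shim',np.round(r[0],1),np.round(r[1],1),round(r[2],1),'z',np.median(z),cv2.contourArea(c))
# scene
im2,d2,p2=load('scene0')
h2=cv2.cvtColor(im2,cv2.COLOR_BGR2HSV)
m=((h2[...,1]<50)&(h2[...,2]>90)).astype(np.uint8); k=np.zeros_like(m); k[190:235,115:175]=1; m*=k
cs,_=cv2.findContours(m,cv2.RETR_EXTERNAL,cv2.CHAIN_APPROX_NONE)
for c in cs:
    if cv2.contourArea(c)<60: continue
    w=onplane(p2,c[:,0],0.006)[:,:2]; r=cv2.minAreaRect((w*1000).astype(np.float32))
    print('scene shim',np.round(r[0],1),np.round(r[1],1),round(r[2],1))
# jig plate / nuts
v,u=np.mgrid[110:300,60:400]; uv=np.c_[u.ravel(),v.ravel()]
P=atdepth(p,uv,d[uv[:,1],uv[:,0]])
g=((hsv[...,1]<60)&(hsv[...,2]>80))[uv[:,1],uv[:,0]]
for lo,hi in((.02,.3),(.3,.8)):
    s=(P[:,1]>lo-.3*(lo<.1))&(P[:,1]<hi)&(abs(P[:,2]-.04)<.008)&g
    q=P[s]; r=cv2.minAreaRect((q[:,:2]*1000).astype(np.float32)); print('plate',r,np.median(q[:,2]),s.sum())
# nuts blobs dark
dark=(hsv[...,2]<70).astype(np.uint8)
n,l,st,ce=cv2.connectedComponentsWithStats(dark[120:290,60:400])
for i in range(1,n):
    if 15<st[i,4]<200:
        c=ce[i]+[60,120]; w=onplane(p,c,0.052)[0]; print('dark',np.round(c,1),st[i,4],np.round(w,4),'depth z',np.round(atdepth(p,c,d[int(round(c[1])),int(round(c[0]))])[0],3))
# heights profile along jig centre
for v in range(180,236,4):
    a=[(u,v) for u in (300,312,324,336)]
    print(v,[list(np.round(atdepth(p,x,d[x[1],x[0]])[0],3)) for x in a])
cv2.imwrite('pics/crop.png',cv2.resize(im[120:300,240:480],None,fx=3,fy=3,interpolation=cv2.INTER_CUBIC))
E
```

```text
top shim [ 426.6 -359.7] [98.8 39.7] 88.2 z 0.007329596792746029 555.5
top shim [ 515.  -355.6] [99.  40.6] 88.1 z 0.007465912511320005 540.0
top shim [ 619.4 -367.3] [42.8 99.3] 6.2 z 0.007448255492664035 522.5
scene shim [ 621.  -365.8] [45.2 98.5] 6.8
scene shim [ 518.8 -353.3] [46.2 99.7] 0.1
scene shim [ 431.1 -358.3] [99.7 48.3] 88.4
plate ((626.4564208984375, -68.37825012207031), (267.0110778808594, 328.5859680175781), 2.2660892009735107) 0.04199150267605023 3183
plate ((525.9840087890625, 471.18096923828125), (221.2421875, 242.94981384277344), 79.36843872070312) 0.04219567092102072 3114
dark [395.1 131.3] 131 [ 0.7334 -0.2217  0.052 ] depth z [ 0.739 -0.226  0.034]
dark [351.2 140.3] 26 [ 0.7133 -0.1045  0.052 ] depth z [ 0.713 -0.104  0.053]
dark [283. 146.] 21 [0.7047 0.0771 0.052 ] depth z [0.705 0.077 0.052]
dark [185.1 189.8] 18 [0.595  0.3393 0.052 ] depth z [0.603 0.348 0.014]
dark [357.4 214.9] 42 [ 0.5126 -0.11    0.052 ] depth z [ 0.513 -0.11   0.051]
dark [314.4 215.7] 28 [0.5144 0.0011 0.052 ] depth z [0.514 0.001 0.056]
dark [330.  214.7] 23 [ 0.5157 -0.0394  0.0
[... 3246 characters left out ...]
loat64(0.039), np.float64(0.038)], [np.float64(0.495), np.float64(0.008), np.float64(0.038)], [np.float64(0.487), np.float64(-0.02), np.float64(0.094)], [np.float64(0.493), np.float64(-0.055), np.float64(0.037)]]
228 [[np.float64(0.489), np.float64(0.039), np.float64(0.005)], [np.float64(0.489), np.float64(0.006), np.float64(-0.003)], [np.float64(0.476), np.float64(-0.019), np.float64(0.094)], [np.float64(0.487), np.float64(-0.058), np.float64(-0.004)]]
232 [[np.float64(0.478), np.float64(0.039), np.float64(0.005)], [np.float64(0.478), np.float64(0.007), np.float64(-0.001)], [np.float64(0.477), np.float64(-0.025), np.float64(0.0)], [np.float64(0.476), np.float64(-0.058), np.float64(-0.003)]]
```

View pics/crop.png

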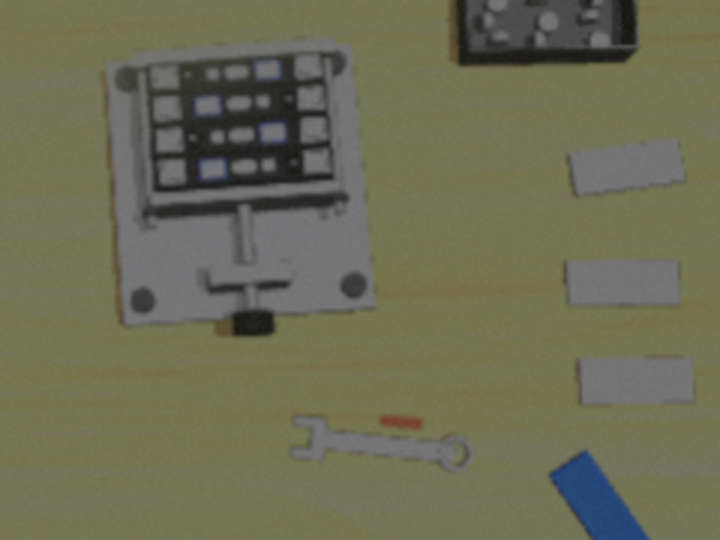

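The crop shows the right nut at (353,285) and the left nut at (142,300). The knob and its bracket are at about (250,290), and the shims lie clear of everything. I'll move above the left nut, turning the jaw line along the jig's y so that one open finger can do the pushing.

```bash
cat > go.py <<'E'
import sys
from h import *
def plan(x,y,z,th=None):
    s=robot.sense(); r=R.from_quat(s['tool_rot']); 
    yd=r.as_matrix()[:,1]; cur=np.degrees(np.arctan2(yd[1],yd[0]))
    if th is None: th=cur
    t=np.radians(th); Y=np.array([np.cos(t),np.sin(t),0]); Z=np.array([0,0,-1.]); M=np.c_[np.cross(Y,Z),Y,Z]
    d=r.inv().apply(np.array([x,y,z])-s['tool_pos']); rv=(r.inv()*R.from_matrix(M)).as_rotvec(degrees=True)
    print('t',round(s['time'],2),'pos',np.round(s['tool_pos'],4),'yaw',round(cur,2),'F',np.round(s['ft_force'],1),'w',round(s['width'],4),'g',round(s['grasp_force'],1))
    print('MOVE',np.round(d,4),np.round(rv,2))
if __name__=='__main__': plan(*map(float,sys.argv[1:]))
E
python3 go.py 0.50 0.125 0.20 92.3
```

```text
t 0.1 pos [0.219  0.5043 0.2572] yaw 66.52 F [-0.8 -0.6  0.9] w 0.0881 g 0.0
MOVE [-0.4089 -0.2358  0.0574] [ -0.07  -0.03 -25.78]
```

Units first: shifts go in shares of 0.5 m and turns go in shares of 2 rad. So -0.409 m / 0.5 = -0.818, -0.236 m / 0.5 = -0.472, -25.8 degrees / 114.5916 = -0.2251.

>>> jog_arm(moves="-0.818 -0.472 0.114 0 0 -0.2251;-0.818 -0.472 0.114 0 0 -0.2251;-0.818 -0.472 0.114 0 0 -0.2251;-0.818 -0.472 0.114 0 0 -0.2251;-0.818 -0.472 0.114 0 0 -0.2251;-0.818 -0.472 0.114 0 0 -0.2251;-0.818 -0.472 0.114 0 0 -0.2251;-0.818 -0.472 0.114 0 0 -0.2251")

```text
time: 0.9
tool_pos: [0.4471, 0.1962, 0.2114]
tool_rot: [-0.02, 1.0, 0.0, -0.0]
ft_force: [0.3, 1.2, -0.7]
width: 0.0883
grasp_force: 0.0
```

```bash
python3 go.py 0.45 0.00 0.25 92.3
```

```text
t 0.9 pos [0.4471 0.1962 0.2114] yaw 92.32 F [ 0.3  1.2 -0.7] w 0.0883 g 0.0
MOVE [ 0.0051 -0.1962 -0.0386] [ 0.   -0.02  0.02]
```

To row units: -0.19 m / 0.5 = -0.38, 0.02 m / 0.5 = 0.04.

>>> jog_arm(moves="0.04 -0.38 -0.12 0 0 0;0.04 -0.38 -0.12 0 0 0;0.04 -0.38 -0.12 0 0 0;0.04 -0.38 -0.12 0 0 0;0.04 -0.38 -0.12 0 0 0;0.04 -0.38 -0.12 0 0 0")

```text
time: 1.5
tool_pos: [0.4339, 0.0068, 0.2716]
tool_rot: [-0.019, 1.0, 0.0, -0.0]
ft_force: [0.3, 0.6, -1.1]
width: 0.088
grasp_force: 0.0
```

```bash
python3 - <<'E'
from h import *
im,d,p=grab('wrist','w1.png'); print(p, robot.sense()['tool_pos'])
E
```

```text
{'fx': 365.05695733127567, 'fy': 365.05695733127567, 'cx': 275.62475220413666, 'cy': 206.64956472702966, 'k1': -0.0577386417316365, 'xyz': array([0.35388506, 0.00309421, 0.39930369]), 'rotation': array([-0.10921436, -0.11344877,  0.7112556 ,  0.6850672 ])} [0.43382926 0.0078402  0.27129668]
```

View pics/w1.png

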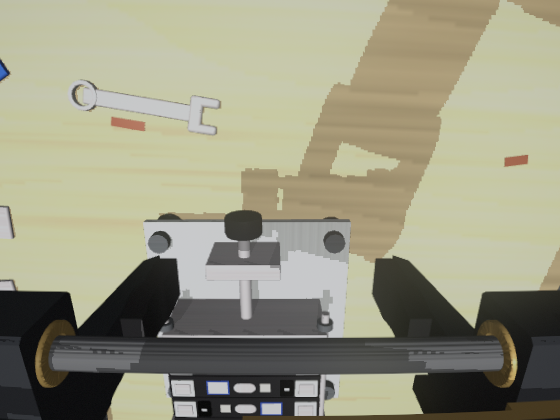

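The wrist view shows the right nut at (159,242), the left nut at (334,242) and the plate's front edge along row 220. The spanner lies well clear near (145,105).

```bash
python3 - <<'E'
from h import *
im,d,p=load('w1'); g=cv2.cvtColor(im,cv2.COLOR_BGR2GRAY)
for u,v in((159,242),(334,242)):
    m=(g[v-16:v+17,u-16:u+17]<75).astype(np.uint8); n,l,st,ce=cv2.connectedComponentsWithStats(m)
    i=l[16,16]; c=ce[i]+[u-16,v-16]; print(st[i],c,onplane(p,c,.052)[0],atdepth(p,c,d[v,u])[0])
# front edge of plate top (z=.04): bright plate
pts=[]
for u in list(range(190,222))+list(range(268,315)):
    col=g[205:235,u].astype(float); pts.append((u,205+np.argmin(np.diff(cv2.GaussianBlur(col[:,None],(1,3),0)[:,0]))))
w=onplane(p,np.array(pts),.04); f=np.polyfit(w[:,1],w[:,0],1); print('edge dx/dy',f,'yaw',np.degrees(np.arctan(-f[0])),np.std(w[:,0]-np.polyval(f,w[:,1])))
E
```

```text
[  0   0  33  33 990] [158.71515152 242.24848485] [ 0.51098777 -0.11277299  0.052     ] [ 0.51034151 -0.11229636  0.05342867]
[   0    0   33   33 1027] [334.17039922 242.44401168] [0.50419128 0.06948446 0.052     ] [0.50387896 0.06934652 0.05272165]
edge dx/dy [0.00589998 0.48301148] yaw -0.33804023588905835 0.002028394624166232
```

```bash
python3 go.py 0.503 0.124 0.080 92.2
```

```text
t 1.55 pos [0.4338 0.0078 0.2713] yaw 92.3 F [0.2 0.1 0.1] w 0.0882 g 0.0
MOVE [-0.0739  0.1132  0.1913] [ 0.04 -0.05  0.1 ]
```

To row units: 0.191 m / 0.5 = 0.382, 0.05 m / 0.5 = 0.1.

>>> jog_arm(moves="-0.08 0.1 0.02 0 0 0;-0.148 0.2 0.06 0 0 0;-0.148 0.226 0.14 0 0 0;-0.148 0.226 0.24 0 0 0;-0.148 0.226 0.33 0 0 0;-0.148 0.226 0.374 0 0 0;-0.148 0.226 0.382 0 0 0;-0.148 0.226 0.382 0 0 0")

```text
time: 2.35
tool_pos: [0.5031, 0.1245, 0.0806]
tool_rot: [-0.021, 1.0, 0.0, -0.001]
ft_force: [-0.7, -1.3, 1.0]
width: 0.0884
grasp_force: 0.0
```

```bash
python3 go.py 0.503 0.124 0.070 92.2
```

```text
t 2.35 pos [0.5031 0.1245 0.0806] yaw 92.43 F [-0.7 -1.3  1. ] w 0.0884 g 0.0
MOVE [ 0.0001 -0.0005  0.0106] [ 0.01 -0.07  0.23]
```

To row units: 0.011 m / 0.5 = 0.022, 0.01 m / 0.5 = 0.02.

>>> jog_arm(moves="0 0 0.012 0 0 0;0 0 0.016 0 0 0;0 0 0.018 0 0 0;0 0 0.02 0 0 0;0 0 0.021 0 0 0;0 0 0.022 0 0 0")

```text
time: 2.95
tool_pos: [0.5034, 0.1235, 0.0701]
tool_rot: [-0.02, 1.0, 0.0, 0.0]
ft_force: [-1.9, 3.5, 3.5]
width: 0.088
grasp_force: 2.2
```

To row units: 0.001 m / 0.5 = 0.002, 0.0007 m / 0.5 = 0.0014.

>>> jog_arm(moves="0 0 0.0014 0 0 0;0 0 0.002 0 0 0;0 0 0.002 0 0 0")

```text
time: 3.25
tool_pos: [0.5033, 0.1234, 0.0688]
tool_rot: [-0.02, 1.0, 0.0, -0.0]
ft_force: [-2.6, 3.0, 5.8]
width: 0.0882
grasp_force: 2.4
```

To row units: 0.0015 m / 0.5 = 0.003, 0.001 m / 0.5 = 0.002.

>>> jog_arm(moves="0 0 0.001 0 0 0;0 0 0.002 0 0 0;0 0 0.003 0 0 0;0 0 0.003 0 0 0")

```text
time: 3.65
tool_pos: [0.5034, 0.1233, 0.0671]
tool_rot: [-0.02, 1.0, 0.0, -0.0]
ft_force: [-2.2, 3.1, 4.5]
width: 0.088
grasp_force: 2.5
```

To row units: 0.0025 m / 0.5 = 0.005, 0.002 m / 0.5 = 0.004.

>>> jog_arm(moves="0 0 0.0014 0 0 0;0 0 0.003 0 0 0;0 0 0.004 0 0 0;0 0 0.005 0 0 0;0 0 0.005 0 0 0")

```text
time: 4.15
tool_pos: [0.5034, 0.1233, 0.0646]
tool_rot: [-0.02, 1.0, -0.0, -0.0]
ft_force: [-2.3, 3.4, 5.6]
width: 0.0881
grasp_force: 2.5
```

To row units: 0.0015 m / 0.5 = 0.003, 0.001 m / 0.5 = 0.002.

>>> jog_arm(moves="0 0 0.001 0 0 0;0 0 0.002 0 0 0;0 0 0.003 0 0 0;0 0 0.003 0 0 0")

```text
time: 4.55
tool_pos: [0.5034, 0.1233, 0.0631]
tool_rot: [-0.02, 1.0, -0.0, -0.0]
ft_force: [-2.9, 3.0, 5.2]
width: 0.0879
grasp_force: 2.3
```

To row units: 0.002 m / 0.5 = 0.004, 0.0014 m / 0.5 = 0.0028.

>>> jog_arm(moves="0 0 0.0014 0 0 0;0 0 0.0028 0 0 0;0 0 0.004 0 0 0;0 0 0.004 0 0 0")

```text
time: 4.95
tool_pos: [0.5035, 0.1233, 0.0611]
tool_rot: [-0.02, 1.0, -0.0, -0.0]
ft_force: [-2.7, 3.3, 4.1]
width: 0.0881
grasp_force: 2.1
```

The left nut gave more than 9 mm at about 5 N, so the left foot is the short one and it needs two shims. I'll let the jig rock back gently, then go and look at the shims.

To row units: -0.1 m / 0.5 = -0.2, -0.05 m / 0.5 = -0.1.

>>> jog_arm(moves="0 0 -0.004 0 0 0;0 0 -0.008 0 0 0;0 0 -0.012 0 0 0;0 0 -0.016 0 0 0;0 0 -0.02 0 0 0;0 0 -0.028 0 0 0;0 0 -0.1 0 0 0;0 0 -0.2 0 0 0")

```text
time: 5.75
tool_pos: [0.502, 0.1234, 0.1605]
tool_rot: [-0.02, 1.0, 0.0, -0.003]
ft_force: [1.0, -0.6, 0.6]
width: 0.0881
grasp_force: 0.0
```

```bash
python3 go.py 0.47 -0.38 0.26 0
```

```text
t 5.75 pos [0.502  0.1234 0.1605] yaw 92.31 F [ 1.  -0.6  0.6] w 0.0881 g 0.0
MOVE [ 0.0529 -0.5017 -0.0994] [-0.27 -0.31 92.31]
```

To row units: -0.5 m / 0.5 = -1, 0.02 m / 0.5 = 0.04, 92.3 degrees / 114.5916 = 0.8055.

>>> jog_arm(moves="0.02 -0.02 -0.1 0 0 0.0742;0.04 -0.06 -0.18 0 0 0.1484;0.106 -1 -0.2 0 0 0.8055;0.106 -1 -0.2 0 0 0.8055;0.106 -1 -0.2 0 0 0.8055;0.106 -1 -0.2 0 0 0.8055;0.106 -1 -0.2 0 0 0.8055;0.106 -1 -0.2 0 0 0.8055", fingers=0.7)

```text
time: 6.55
tool_pos: [0.4751, -0.2089, 0.2576]
tool_rot: [0.549, 0.836, 0.0, -0.001]
ft_force: [0.7, -0.7, 0.5]
width: 0.0618
grasp_force: 0.0
```

```bash
python3 go.py 0.47 -0.38 0.26 0
```

```text
t 6.55 pos [ 0.4751 -0.2089  0.2576] yaw 23.4 F [ 0.7 -0.7  0.5] w 0.0618 g 0.0
MOVE [-0.155  -0.0726 -0.0026] [-2.00e-02 -6.00e-02  2.34e+01]
```

To row units: -0.155 m / 0.5 = -0.31, -0.073 m / 0.5 = -0.146, 23.4 degrees / 114.5916 = 0.2042.

>>> jog_arm(moves="-0.31 -0.146 -0.004 0 0 0.2042;-0.31 -0.146 -0.004 0 0 0.2042;-0.31 -0.146 -0.004 0 0 0.2042;-0.31 -0.146 -0.004 0 0 0.2042;-0.31 -0.146 -0.004 0 0 0.2042;-0.31 -0.146 -0.004 0 0 0.2042")

```text
time: 7.15
tool_pos: [0.4712, -0.3778, 0.2592]
tool_rot: [0.705, 0.709, 0.0, -0.001]
ft_force: [0.3, 0.0, 1.0]
width: 0.0618
grasp_force: 0.0
```

```bash
cat > shims.py <<'E'
from h import *
import sys
f=sys.argv[1]
print(robot.sense()['tool_pos']); im,d,p=grab('wrist',f+'.png')
hsv=cv2.cvtColor(im,cv2.COLOR_BGR2HSV); m=((hsv[...,1]<60)&(hsv[...,2]>100)).astype(np.uint8)
m=cv2.morphologyEx(m,cv2.MORPH_OPEN,np.ones((5,5)))
cs,_=cv2.findContours(m,cv2.RETR_EXTERNAL,cv2.CHAIN_APPROX_NONE)
for c in cs:
    a=cv2.contourArea(c)
    if a<1200: continue
    mm=cv2.drawContours(np.zeros_like(m),[c],-1,1,-1); q=np.argwhere(mm)[:,::-1]; q=q[d[q[:,1],q[:,0]]>0]
    z=np.median(atdepth(p,q,d[q[:,1],q[:,0]])[:,2])
    r=cv2.minAreaRect((onplane(p,c[:,0],.006)[:,:2]*1000).astype(np.float32)); print(a,c[:,0].mean(0).round(),np.round(r[0],1),np.round(r[1],1),round(r[2],1),'z',round(z,4))
E
python3 shims.py w2
```

```text
[ 0.47124855 -0.37779738  0.25916798]
8582.0 [277. 393.] [ 477.2 -688.2] [ 72.8 342.8] 89.8 z 0.0009
1274.0 [  6. 225.] [ 166.8 -447.1] [148.4  27.9] 76.5 z 0.0007
1736.5 [549. 115.] [ 752.2 -312.4] [ 34.3 118.2] 12.7 z 0.0046
3049.0 [285.  37.] [ 485.  -249.8] [69.  49.3] 38.8 z 0.0007
133602.0 [302. 158.] [ 500.2 -401.8] [648.9 384.3] 0.4 z 0.0009
```

View pics/w2.png

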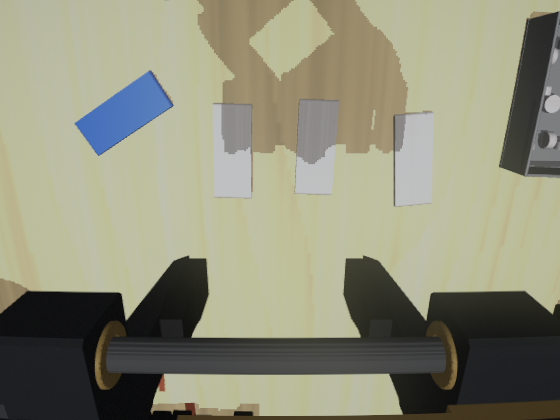

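The wrist view shows the three shims at (232,150), (317,147) and (413,158), partly in the arm's shadow, with the blue decoy at (124,112). My mask let the bench through, so I'll tighten it.

```bash
python3 - <<'E'
from h import *
im,d,p=load('w2'); f=im.astype(int)
for q in((232,180),(232,120),(317,120),(200,230),(300,60),(390,190)): print(q,im[q[1],q[0]])
m=((abs(f[...,0]-f[...,2])<14)&(f[...,2]>60)).astype(np.uint8); m[:90]=0;m[215:]=0; m[:,460:]=0; m[:,:195]=0
m=cv2.morphologyEx(m,cv2.MORPH_OPEN,np.ones((5,5)))
cs,_=cv2.findContours(m,cv2.RETR_EXTERNAL,cv2.CHAIN_APPROX_NONE)
for c in cs:
    if cv2.contourArea(c)<500: continue
    r=cv2.minAreaRect((onplane(p,c[:,0],.006)[:,:2]*1000).astype(np.float32)); q=np.argwhere(cv2.drawContours(m*0,[c],-1,1,-1))[:,::-1]
    print(np.round(r[0],1),np.round(r[1],1),round(r[2],1),'z',np.median(atdepth(p,q,d[q[:,1],q[:,0]])[:,2]).round(4))
E
```

```text
(232, 180) [193 192 191]
(232, 120) [138 139 141]
(317, 120) [137 137 140]
(200, 230) [152 191 190]
(300, 60) [150 185 185]
(390, 190) [161 192 190]
[ 618.2 -369.2] [41.2 99. ] 6.0 z 0.0067
[ 425.9 -361.9] [98.5 40.3] 89.2 z 0.0067
[ 513.7 -357.3] [98.8 40.2] 88.6 z 0.0067
```

```bash
python3 go.py 0.4265 -0.327 0.025 -1
```

```text
t 7.2 pos [ 0.4715 -0.3772  0.2595] yaw 0.41 F [-0.3  0.1  0.4] w 0.0617 g 0.0
MOVE [ 0.0503 -0.0445  0.2346] [-0.02 -0.06  1.41]
```

To row units: 0.235 m / 0.5 = 0.47, -0.0445 m / 0.5 = -0.089, 1.4 degrees / 114.5916 = 0.0122.

>>> jog_arm(moves="0.06 -0.05 0.06 0 0 0.0122;0.1 -0.088 0.14 0 0 0.0122;0.1 -0.089 0.24 0 0 0.0122;0.1 -0.089 0.34 0 0 0.0122;0.1 -0.089 0.42 0 0 0.0122;0.1 -0.089 0.46 0 0 0.0122;0.1 -0.089 0.47 0 0 0.0122;0.1 -0.089 0.47 0 0 0.0122")

```text
time: 8.0
tool_pos: [0.4269, -0.3279, 0.025]
tool_rot: [0.713, 0.701, 0.0, -0.0]
ft_force: [-0.8, 0.0, 0.3]
width: 0.0615
grasp_force: 0.0
```

```bash
python3 go.py 0.4265 -0.327 0.0205 -1
```

```text
t 8.0 pos [ 0.4269 -0.3279  0.025 ] yaw -0.97 F [-0.8  0.   0.3] w 0.0615 g 0.0
MOVE [ 0.0009 -0.0005  0.0045] [-0.01 -0.02  0.03]
```

To row units: 0.0045 m / 0.5 = 0.009, 0.003 m / 0.5 = 0.006.

>>> jog_arm(moves="0.002 0 0.006 0 0 0;0.002 0 0.009 0 0 0;0.002 0 0.009 0 0 0")

```text
time: 8.3
tool_pos: [0.4268, -0.3279, 0.0208]
tool_rot: [0.713, 0.701, -0.0, 0.001]
ft_force: [-0.8, -0.2, 1.2]
width: 0.0615
grasp_force: 0.0
```

>>> jog_arm(moves="0 0 0 0 0 0;0 0 0 0 0 0;0 0 0 0 0 0;0 0 0 0 0 0;0 0 0 0 0 0;0 0 0 0 0 0", fingers=0.3, squeeze=40)

```text
time: 8.9
tool_pos: [0.4266, -0.3279, 0.0202]
tool_rot: [0.714, 0.701, -0.0, 0.0]
ft_force: [-1.1, 0.2, 3.2]
width: 0.0393
grasp_force: 40.0
```

```bash
python3 go.py 0.5006 0.187 0.24 2.2
```

```text
t 8.9 pos [ 0.4266 -0.3279  0.0202] yaw -1.04 F [-1.1  0.2  3.2] w 0.0393 g 40.0
MOVE [ 0.5161  0.0646 -0.2199] [ 0.    0.01 -3.24]
```

To row units: -0.22 m / 0.5 = -0.44, -0.01 m / 0.5 = -0.02, -3.2 degrees / 114.5916 = -0.0279.

>>> jog_arm(moves="0 0 -0.02 0 0 0;0 0 -0.1 0 0 0;0 0 -0.2 0 0 0;0 0.02 -0.3 0 0 0;0.06 0.04 -0.37 0 0 -0.0087;0.14 0.06 -0.42 0 0 -0.0175;0.24 0.08 -0.44 0 0 -0.0262;0.34 0.1 -0.44 0 0 -0.0279")

```text
time: 9.7
tool_pos: [0.4794, -0.1602, 0.2422]
tool_rot: [0.694, 0.72, 0.0, 0.002]
ft_force: [1.2, -0.3, -1.4]
width: 0.0392
grasp_force: 40.0
```

To row units: 0.346 m / 0.5 = 0.692, 0.015 m / 0.5 = 0.03.

>>> jog_arm(moves="0.692 0.03 0 0 0 0;0.692 0.03 0 0 0 0;0.692 0.03 0 0 0 0;0.692 0.03 0 0 0 0;0.692 0.03 0 0 0 0;0.692 0.03 0 0 0 0;0.692 0.03 0 0 0 0;0.692 0.03 0 0 0 0")

```text
time: 10.5
tool_pos: [0.48, 0.1892, 0.2404]
tool_rot: [0.692, 0.722, 0.0, -0.0]
ft_force: [-0.1, -0.2, -1.4]
width: 0.039
grasp_force: 40.0
```

```bash
python3 go.py 0.5006 0.187 0.05 2.2
```

```text
t 10.5 pos [0.48   0.1892 0.2404] yaw 2.49 F [-0.1 -0.2 -1.4] w 0.039 g 40.0
MOVE [-0.0033  0.0205  0.1904] [ 0.   -0.07  0.29]
```

To row units: 0.19 m / 0.5 = 0.38, 0.0205 m / 0.5 = 0.041, 0.3 degrees / 114.5916 = 0.0026.

>>> jog_arm(moves="-0.006 0.041 0.08 0 0 0.0026;-0.006 0.041 0.18 0 0 0.0026;-0.006 0.041 0.28 0 0 0.0026;-0.006 0.041 0.35 0 0 0.0026;-0.006 0.041 0.38 0 0 0.0026;-0.006 0.041 0.38 0 0 0.0026")

```text
time: 11.1
tool_pos: [0.5007, 0.1818, 0.0484]
tool_rot: [0.696, 0.718, -0.002, -0.001]
ft_force: [0.0, -0.1, -0.8]
width: 0.0391
grasp_force: 40.0
```

```bash
python3 go.py 0.5006 0.187 0.0215 2.2; python3 - <<'E'
from h import *
grab('wrist','w3.png')
E
```

```text
t 11.1 pos [0.5007 0.1818 0.0484] yaw 1.82 F [ 0.  -0.1 -0.8] w 0.0391 g 40.0
MOVE [0.0052 0.0002 0.0269] [-0.25  0.03 -0.38]
```

View pics/w3.png

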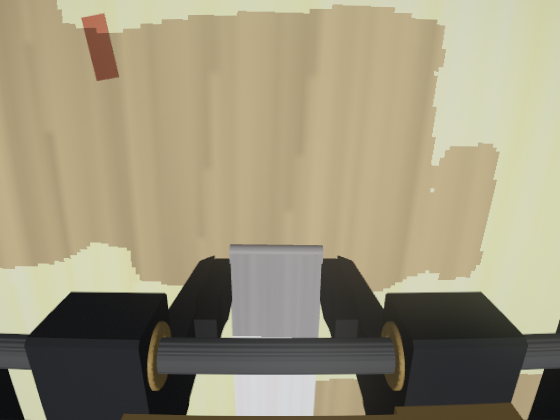

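The shim is held straight between the fingers (its outer end spans (230–322, 248)); the jig itself is out of view here. I'll lower it and slide it in.

To row units: 0.027 m / 0.5 = 0.054, 0.0265 m / 0.5 = 0.053, -0.3 degrees / 114.5916 = -0.0026.

>>> jog_arm(moves="0.01 0 0.024 0 0 -0.0026;0.01 0 0.044 0 0 -0.0026;0.01 0 0.053 0 0 -0.0026;0.01 0 0.054 0 0 -0.0026;0.01 0 0.054 0 0 -0.0026")

```text
time: 11.65
tool_pos: [0.5016, 0.1875, 0.0232]
tool_rot: [0.694, 0.72, 0.0, 0.0]
ft_force: [0.2, -0.5, -0.9]
width: 0.039
grasp_force: 40.0
```

```bash
python3 go.py 0.5033 0.117 0.0215 2.2
```

```text
t 11.65 pos [0.5016 0.1875 0.0232] yaw 2.16 F [ 0.2 -0.5 -0.9] w 0.039 g 40.0
MOVE [-0.0705 -0.0009  0.0017] [ 0.01  0.   -0.04]
```

To row units: -0.036 m / 0.5 = -0.072, -0.03 m / 0.5 = -0.06.

>>> jog_arm(moves="0 0 0.003 0 0 0;-0.016 0 0.003 0 0 0;-0.032 0 0.003 0 0 0;-0.048 0 0.003 0 0 0;-0.06 0 0.003 0 0 0;-0.072 0 0.003 0 0 0")

```text
time: 12.25
tool_pos: [0.5029, 0.1507, 0.0216]
tool_rot: [0.694, 0.72, 0.0, 0.0]
ft_force: [0.6, -0.2, -1.3]
width: 0.0397
grasp_force: 40.0
```

To row units: -0.0345 m / 0.5 = -0.069, -0.03 m / 0.5 = -0.06.

>>> jog_arm(moves="-0.012 0 0 0 0 0;-0.024 0 0 0 0 0;-0.036 0 0 0 0 0;-0.048 0 0 0 0 0;-0.06 0 0 0 0 0;-0.069 0 0 0 0 0;-0.069 0 0 0 0 0")

```text
time: 12.95
tool_pos: [0.5042, 0.1165, 0.0216]
tool_rot: [0.694, 0.72, -0.0, -0.0]
ft_force: [-0.5, 0.2, -0.4]
width: 0.0392
grasp_force: 40.0
```

To row units: 0.0014 m / 0.5 = 0.0028, 0.0008 m / 0.5 = 0.0016.

>>> jog_arm(moves="0 0 0.0016 0 0 0;0 0 0.0028 0 0 0;0 0 0.0028 0 0 0")

```text
time: 13.25
tool_pos: [0.5041, 0.1171, 0.0202]
tool_rot: [0.694, 0.72, -0.0, 0.0]
ft_force: [-0.1, -0.6, 1.5]
width: 0.039
grasp_force: 40.0
```

>>> jog_arm(moves="0 0 0 0 0 0;0 0 0 0 0 0;0 0 0 0 0 0;0 0 0 0 0 0", fingers=0.6)

```text
time: 13.65
tool_pos: [0.5042, 0.1171, 0.0202]
tool_rot: [0.694, 0.72, 0.0, 0.0]
ft_force: [-0.5, 0.1, 0.3]
width: 0.0528
grasp_force: 0.0
```

```bash
python3 go.py 0.5145 -0.323 0.22 -1.4
```

```text
t 13.65 pos [0.5042 0.1171 0.0202] yaw 2.16 F [-0.5  0.1  0.3] w 0.0528 g 0.0
MOVE [-0.4401 -0.0063 -0.1999] [ 0.   -0.    3.56]
```

To row units: -0.2 m / 0.5 = -0.4, -0.19 m / 0.5 = -0.38, 3.5 degrees / 114.5916 = 0.0305.

>>> jog_arm(moves="0 0 -0.02 0 0 0;0 0 -0.1 0 0 0;0 0 -0.2 0 0 0;0 0 -0.3 0 0 0;-0.04 0 -0.38 0 0 0;-0.12 0 -0.4 0 0 0.0087;-0.22 0 -0.4 0 0 0.0175;-0.32 0 -0.4 0 0 0.0305", fingers=0.7)

```text
time: 14.45
tool_pos: [0.5098, -0.0442, 0.2216]
tool_rot: [0.715, 0.699, 0.0, 0.001]
ft_force: [0.9, 0.1, -0.5]
width: 0.0614
grasp_force: 0.0
```

To row units: -0.28 m / 0.5 = -0.56, 0.01 m / 0.5 = 0.02.

>>> jog_arm(moves="-0.56 0.02 0 0 0 0;-0.56 0.02 0 0 0 0;-0.56 0.02 0 0 0 0;-0.56 0.02 0 0 0 0;-0.56 0.02 0 0 0 0;-0.56 0.02 0 0 0 0;-0.56 0.02 0 0 0 0")

```text
time: 15.15
tool_pos: [0.5128, -0.3265, 0.2201]
tool_rot: [0.717, 0.697, -0.0, 0.0]
ft_force: [-0.6, 1.0, 0.2]
width: 0.0618
grasp_force: 0.0
```

```bash
python3 go.py 0.5145 -0.323 0.025 -1.4
```

```text
t 15.15 pos [ 0.5128 -0.3265  0.2201] yaw -1.58 F [-0.6  1.   0.2] w 0.0618 g 0.0
MOVE [0.0037 0.0016 0.1951] [-0.    0.04 -0.18]
```

To row units: 0.1995 m / 0.5 = 0.399, 0.18 m / 0.5 = 0.36.

>>> jog_arm(moves="0.006 0.002 0.1 0 0 0;0.006 0.002 0.2 0 0 0;0.006 0.002 0.29 0 0 0;0.006 0.002 0.36 0 0 0;0.006 0.002 0.388 0 0 0;0.006 0.002 0.398 0 0 0;0.006 0.002 0.399 0 0 0;0.006 0.002 0.399 0 0 0")

```text
time: 15.95
tool_pos: [0.5154, -0.3205, 0.0225]
tool_rot: [0.715, 0.699, 0.0, 0.002]
ft_force: [0.6, -0.3, -0.1]
width: 0.0618
grasp_force: 0.0
```

>>> jog_arm(moves="0 0 0 0 0 0;0 0 0 0 0 0;0 0 0 0 0 0;0 0 0 0 0 0;0 0 0 0 0 0", fingers=0.3)

```text
time: 16.45
tool_pos: [0.5148, -0.3202, 0.0212]
tool_rot: [0.715, 0.699, -0.0, 0.0]
ft_force: [-1.5, 0.3, 6.9]
width: 0.0392
grasp_force: 40.0
```

```bash
python3 go.py 0.5006 0.187 0.24 2.2; python3 - <<'E'
from h import *
im,d,p=grab('top','t2.png'); cv2.imwrite('pics/c2.png',cv2.resize(im[120:260,230:390],None,fx=4.5,fy=4.2,interpolation=cv2.INTER_CUBIC))
f=im.astype(int); m=((abs(f[...,0]-f[...,2])<25)&(f[...,2]>80)).astype(np.uint8)[190:250,255:290]
im3,d3,p3=grab('scene','s2.png')
E
```

```text
t 16.45 pos [ 0.5148 -0.3202  0.0212] yaw -1.35 F [-1.5  0.3  6.9] w 0.0392 g 40.0
MOVE [ 0.5066 -0.026  -0.219 ] [ 0.03  0.03 -3.55]
```

View pics/c2.png

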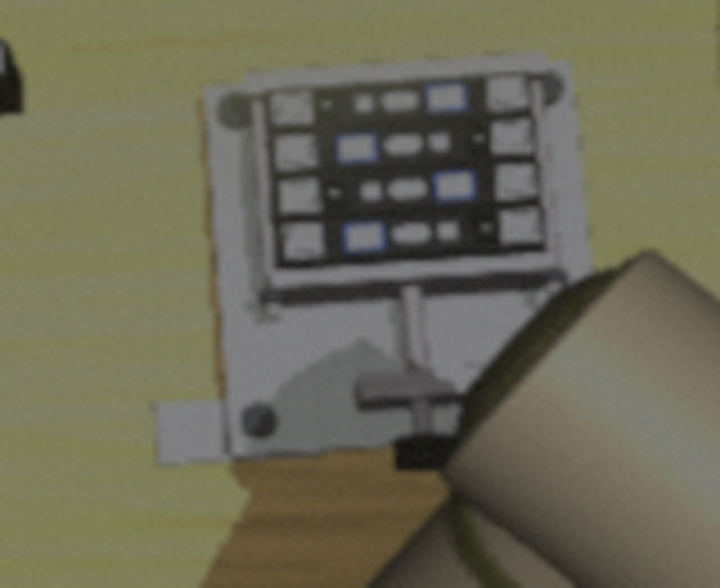

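The top view crop shows shim 1 sticking squarely out of the plate's left edge at (190,432), in line with the left nut at (260,420) once parallax is allowed for. I'll carry the second shim over.

To row units: -0.22 m / 0.5 = -0.44, -0.21 m / 0.5 = -0.42, -3.5 degrees / 114.5916 = -0.0305.

>>> jog_arm(moves="0 0 -0.02 0 0 0;0 0 -0.1 0 0 0;0 0 -0.2 0 0 0;0 0 -0.3 0 0 0;0.06 0 -0.37 0 0 -0.0087;0.14 -0.02 -0.42 0 0 -0.0175;0.24 -0.04 -0.44 0 0 -0.0262;0.34 -0.052 -0.44 0 0 -0.0305")

```text
time: 17.35
tool_pos: [0.4924, -0.1505, 0.2426]
tool_rot: [0.694, 0.72, 0.0, 0.002]
ft_force: [0.4, 0.2, -1.1]
width: 0.0388
grasp_force: 40.0
```

To row units: 0.338 m / 0.5 = 0.676.

>>> jog_arm(moves="0.676 0 0 0 0 0;0.676 0 0 0 0 0;0.676 0 0 0 0 0;0.676 0 0 0 0 0;0.676 0 0 0 0 0;0.676 0 0 0 0 0;0.676 0 0 0 0 0;0.676 0 0 0 0 0")

```text
time: 18.15
tool_pos: [0.4792, 0.1898, 0.2409]
tool_rot: [0.692, 0.722, 0.0, -0.0]
ft_force: [-0.4, -0.2, -1.0]
width: 0.0386
grasp_force: 40.0
```

```bash
python3 go.py 0.5015 0.188 0.045 2.2
```

```text
t 18.15 pos [0.4792 0.1898 0.2409] yaw 2.44 F [-0.4 -0.2 -1. ] w 0.0386 g 40.0
MOVE [-0.0029  0.0222  0.1959] [ 0.   -0.06  0.24]
```

To row units: 0.196 m / 0.5 = 0.392, 0.195 m / 0.5 = 0.39, 0.2 degrees / 114.5916 = 0.0017.

>>> jog_arm(moves="-0.004 0.044 0.08 0 0 0.0017;-0.004 0.044 0.18 0 0 0.0017;-0.004 0.044 0.28 0 0 0.0017;-0.004 0.044 0.35 0 0 0.0017;-0.004 0.044 0.39 0 0 0.0017;-0.004 0.044 0.392 0 0 0.0017;-0.004 0.044 0.392 0 0 0.0017")

```text
time: 18.85
tool_pos: [0.5027, 0.1845, 0.0453]
tool_rot: [0.695, 0.719, 0.0, 0.0]
ft_force: [0.2, -0.3, -0.9]
width: 0.0389
grasp_force: 40.0
```

```bash
python3 go.py 0.5017 0.184 0.031 2.2
```

```text
t 18.85 pos [0.5027 0.1845 0.0453] yaw 1.93 F [ 0.2 -0.3 -0.9] w 0.0389 g 40.0
MOVE [-0.0004 -0.001   0.0143] [ 0.02  0.   -0.27]
```

To row units: 0.0165 m / 0.5 = 0.033, -0.001 m / 0.5 = -0.002, -0.25 degrees / 114.5916 = -0.0022.

>>> jog_arm(moves="0 -0.002 0.016 0 0 -0.0022;0 -0.002 0.027 0 0 -0.0022;0 -0.002 0.03 0 0 -0.0022;0 -0.002 0.032 0 0 -0.0022;0 -0.002 0.033 0 0 -0.0022;0 -0.002 0.033 0 0 -0.0022")

```text
time: 19.45
tool_pos: [0.5013, 0.1848, 0.0283]
tool_rot: [0.693, 0.721, 0.0, 0.0]
ft_force: [-0.6, 1.7, -1.1]
width: 0.0391
grasp_force: 40.0
```

To row units: 0.0005 m / 0.5 = 0.001.

>>> jog_arm(moves="0 0 0.001 0 0 0;0 0 0.001 0 0 0")

```text
time: 19.65
tool_pos: [0.5013, 0.1848, 0.0277]
tool_rot: [0.693, 0.721, 0.0, 0.0]
ft_force: [0.6, -0.2, -1.2]
width: 0.0387
grasp_force: 40.0
```

To row units: 0.0004 m / 0.5 = 0.0008.

>>> jog_arm(moves="0 0 0.0008 0 0 0;0 0 0.0008 0 0 0")

```text
time: 19.85
tool_pos: [0.5013, 0.1849, 0.0273]
tool_rot: [0.693, 0.721, 0.0, 0.0]
ft_force: [0.5, -0.2, -0.6]
width: 0.0387
grasp_force: 40.0
```

To row units: 0.0003 m / 0.5 = 0.0006.

>>> jog_arm(moves="0 0 0.0006 0 0 0;0 0 0.0006 0 0 0")

```text
time: 20.05
tool_pos: [0.5013, 0.1848, 0.027]
tool_rot: [0.693, 0.721, 0.0, 0.0]
ft_force: [0.3, -0.3, -0.1]
width: 0.0389
grasp_force: 40.0
```

To row units: 0.0003 m / 0.5 = 0.0006.

>>> jog_arm(moves="0 0 0.0006 0 0 0;0 0 0.0006 0 0 0")

```text
time: 20.25
tool_pos: [0.5013, 0.1849, 0.0267]
tool_rot: [0.693, 0.721, 0.0, 0.0]
ft_force: [0.6, 1.6, -0.6]
width: 0.039
grasp_force: 40.0
```

To row units: 0.0003 m / 0.5 = 0.0006.

>>> jog_arm(moves="0 0 0.0006 0 0 0;0 0 0.0006 0 0 0;0 0 0.0006 0 0 0")

```text
time: 20.55
tool_pos: [0.5013, 0.1849, 0.0264]
tool_rot: [0.693, 0.721, 0.0, 0.0]
ft_force: [1.5, 1.5, 1.2]
width: 0.0389
grasp_force: 40.0
```

To row units: 0.0003 m / 0.5 = 0.0006.

>>> jog_arm(moves="0 0 0.0006 0 0 0;0 0 0.0006 0 0 0;0 0 0.0006 0 0 0")

```text
time: 20.85
tool_pos: [0.5013, 0.1848, 0.0261]
tool_rot: [0.693, 0.721, 0.0, 0.0]
ft_force: [-0.9, 1.6, 1.3]
width: 0.0385
grasp_force: 40.0
```

To row units: -0.014 m / 0.5 = -0.028, -0.012 m / 0.5 = -0.024.

>>> jog_arm(moves="0 0 -0.001 0 0 0;-0.008 0 -0.001 0 0 0;-0.016 0 -0.001 0 0 0;-0.024 0 -0.001 0 0 0;-0.028 0 -0.001 0 0 0")

```text
time: 21.35
tool_pos: [0.5018, 0.1703, 0.0266]
tool_rot: [0.694, 0.72, 0.0, -0.0]
ft_force: [0.3, 2.1, 1.4]
width: 0.0389
grasp_force: 40.0
```

To row units: -0.008 m / 0.5 = -0.016, -0.006 m / 0.5 = -0.012.

>>> jog_arm(moves="-0.006 0 0 0 0 0;-0.012 0 0 0 0 0;-0.016 0 0 0 0 0")

```text
time: 21.65
tool_pos: [0.5023, 0.1632, 0.0269]
tool_rot: [0.694, 0.72, 0.001, -0.0]
ft_force: [0.2, 6.2, 5.7]
width: 0.0388
grasp_force: 40.0
```

```bash
python3 - <<'E'
from h import *
s=robot.sense(); r=R.from_quat(s['tool_rot']).as_matrix(); print(r.round(4)); print(s['ft_force'],s['wrist_torque'],s['tool_pos'])
im,d,p=grab('top','t3.png'); im2,d2,p2=grab('scene','s3.png')
s=robot.sense();print(s['ft_force'],s['wrist_torque'],s['tool_pos'])
a=im2[190:270,200:300]; cv2.imwrite('pics/c3.png',cv2.resize(im2[170:265,190:320],None,fx=6,fy=6,interpolation=cv2.INTER_CUBIC))
E
```

```text
[[-3.800e-02  9.993e-01  8.000e-04]
 [ 9.993e-01  3.800e-02  1.300e-03]
 [ 1.200e-03  9.000e-04 -1.000e+00]]
[0.19941406 6.19756317 5.693645  ] [ 0.94600961  0.20136454 -0.02695568] [0.50229549 0.16318779 0.02688929]
[-0.77924435  2.9308345   4.59661166] [ 0.57377431  0.14837014 -0.05211137] [0.50228785 0.1629997  0.02686852]
```

View pics/c3.png

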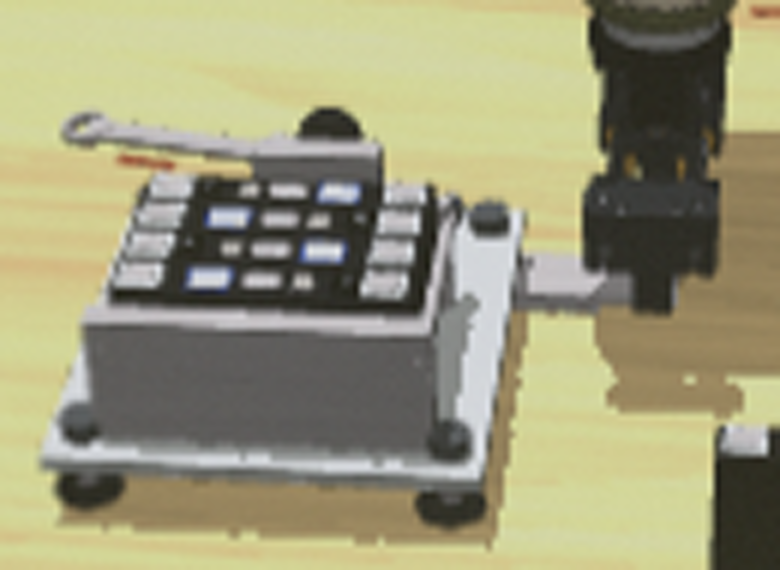

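The scene crop shows the shim in the jaws at (570,280), lined up with the plate's robot-side left corner, and the jig undisturbed. Contact came lower than expected and Fz is upward, so I pressed too low and tilted the inner end up. I'll back out a little, raise, and try again.

To row units: 0.02 m / 0.5 = 0.04, 0.018 m / 0.5 = 0.036.

>>> jog_arm(moves="0.016 0 0 0 0 0;0.036 0 -0.0008 0 0 0;0.04 0 -0.0016 0 0 0;0.04 0 -0.0016 0 0 0")

```text
time: 22.15
tool_pos: [0.5011, 0.1835, 0.0272]
tool_rot: [0.693, 0.721, -0.0, -0.0]
ft_force: [-0.6, 0.6, -0.0]
width: 0.0386
grasp_force: 40.0
```

```bash
python3 - <<'E'
from h import *
s=robot.sense(); print(s['ft_force'],s['wrist_torque'],s['tool_pos'])
im,d,p=grab('wrist','w4.png'); s=robot.sense(); print(s['ft_force'],s['wrist_torque'])
q=np.array([(u,v) for u in range(245,310,8) for v in range(260,325,5)]); P=atdepth(p,q,d[q[:,1],q[:,0]])
A=np.c_[P[:,:2],np.ones(len(P))]; k=(P[:,2]>.005)&(P[:,2]<.03); f=np.linalg.lstsq(A[k],P[k,2],rcond=None)[0]; print(f,k.sum(),P[k,2].mean(),P[k,1].min(),P[k,1].max(),np.std(P[k,2]-A[k]@f))
E
```

```text
[-0.57913326  0.60238216 -0.02247818] [0.01344964 0.06716211 0.01062293] [0.50106471 0.18348783 0.02716147]
[0.12581188 0.44193686 0.52674112] [0.02508622 0.05526957 0.00021045]
[ 0.00045105 -0.00347709  0.01311825] 114 0.012725751937596707 0.16177333063019167 0.19359337778085467 0.0005828628901420166
```

To row units: -0.015 m / 0.5 = -0.03, -0.01 m / 0.5 = -0.02.

>>> jog_arm(moves="0 0 -0.0008 0 0 0;-0.01 0 -0.0008 0 0 0;-0.02 0 -0.0008 0 0 0;-0.026 0 -0.0008 0 0 0;-0.03 0 -0.0008 0 0 0")

```text
time: 22.7
tool_pos: [0.5019, 0.1673, 0.0277]
tool_rot: [0.694, 0.72, -0.0, -0.0]
ft_force: [0.3, 0.5, -0.9]
width: 0.0386
grasp_force: 40.0
```

To row units: -0.005 m / 0.5 = -0.01, -0.004 m / 0.5 = -0.008.

>>> jog_arm(moves="-0.004 0 0 0 0 0;-0.008 0 0 0 0 0;-0.01 0 0 0 0 0")

```text
time: 23.0
tool_pos: [0.5021, 0.1626, 0.0278]
tool_rot: [0.693, 0.721, -0.0, -0.0]
ft_force: [0.3, -0.7, -1.2]
width: 0.039
grasp_force: 40.0
```

To row units: -0.008 m / 0.5 = -0.016, -0.006 m / 0.5 = -0.012.

>>> jog_arm(moves="-0.004 0 0 0 0 0;-0.008 0 0 0 0 0;-0.012 0 0 0 0 0;-0.016 0 0 0 0 0")

```text
time: 23.4
tool_pos: [0.5024, 0.1547, 0.0277]
tool_rot: [0.693, 0.721, 0.0, 0.0]
ft_force: [0.8, -0.8, -1.3]
width: 0.0389
grasp_force: 40.0
```

To row units: -0.012 m / 0.5 = -0.024, -0.008 m / 0.5 = -0.016.

>>> jog_arm(moves="-0.008 0 0 0 0 0;-0.016 0 0 0 0 0;-0.024 0 0 0 0 0")

```text
time: 23.7
tool_pos: [0.5029, 0.1424, 0.0277]
tool_rot: [0.693, 0.721, -0.0, -0.0]
ft_force: [-1.0, -0.9, -1.1]
width: 0.0389
grasp_force: 40.0
```

To row units: -0.012 m / 0.5 = -0.024, -0.008 m / 0.5 = -0.016.

>>> jog_arm(moves="-0.008 0 0 0 0 0;-0.016 0 0 0 0 0;-0.024 0 0 0 0 0")

```text
time: 24.0
tool_pos: [0.5034, 0.1305, 0.0277]
tool_rot: [0.693, 0.721, -0.0, 0.0]
ft_force: [0.2, 0.2, -0.9]
width: 0.0391
grasp_force: 40.0
```

To row units: -0.0105 m / 0.5 = -0.021, -0.008 m / 0.5 = -0.016.

>>> jog_arm(moves="-0.008 0 0 0 0 0;-0.016 0 0 0 0 0;-0.021 0 0 0 0 0;-0.021 0 0 0 0 0;-0.021 0 0.0006 0 0 0;-0.021 0 0.001 0 0 0")

```text
time: 24.6
tool_pos: [0.5037, 0.1204, 0.0272]
tool_rot: [0.693, 0.721, -0.0, 0.0]
ft_force: [-0.3, -1.5, 1.1]
width: 0.0384
grasp_force: 40.0
```

>>> jog_arm(moves="0 0 0 0 0 0;0 0 0 0 0 0;0 0 0 0 0 0;0 0 0 0 0 0", fingers=0.6)

```text
time: 25.0
tool_pos: [0.5037, 0.1204, 0.0273]
tool_rot: [0.693, 0.721, 0.0, 0.0]
ft_force: [0.4, -0.6, -0.2]
width: 0.0531
grasp_force: 0.0
```

```bash
python3 go.py 0.503 0.124 0.080 92.2
```

```text
t 25.0 pos [0.5037 0.1204 0.0273] yaw 2.21 F [ 0.4 -0.6 -0.2] w 0.0531 g 0.0
MOVE [ 0.0036 -0.0006 -0.0527] [  0.     0.   -89.99]
```

To row units: -0.17 m / 0.5 = -0.34, -0.15 m / 0.5 = -0.3, -34 degrees / 114.5916 = -0.2967.

>>> jog_arm(moves="0 0 -0.02 0 0 0;0 0 -0.1 0 0 0;0 0 -0.2 0 0 0;0 0 -0.3 0 0 0;0 0 -0.34 0 0 -0.0742;0 0 -0.34 0 0 -0.1484;0 0 -0.34 0 0 -0.2225;0 0 -0.34 0 0 -0.2967", fingers=0.7)

```text
time: 25.8
tool_pos: [0.5035, 0.1204, 0.1982]
tool_rot: [0.45, 0.893, 0.0, 0.0]
ft_force: [0.2, -0.1, 0.1]
width: 0.0615
grasp_force: 0.0
```

To row units: -56 degrees / 114.5916 = -0.4887.

>>> jog_arm(moves="0 0 0 0 0 -0.4887;0 0 0 0 0 -0.4887;0 0 0 0 0 -0.4887;0 0 0 0 0 -0.4887;0 0 0 0 0 -0.4887;0 0 0 0 0 -0.4887;0 0 0 0 0 -0.4887;0 0 0 0 0 -0.4887", fingers=0)

```text
time: 26.6
tool_pos: [0.5036, 0.1204, 0.1979]
tool_rot: [-0.02, 1.0, -0.0, 0.0]
ft_force: [-0.4, 0.1, -0.2]
width: 0.0008
grasp_force: 0.0
```

```bash
python3 go.py 0.506 0.071 0.080 92.2;  python3 - <<'E'
from h import *
im,d,p=grab('wrist','w5.png')
im2,d2,p2=grab('scene','s5.png'); 
a=cv2.resize(im2[180:250,225:305],None,fx=6,fy=6,interpolation=cv2.INTER_CUBIC); cv2.imwrite('pics/c5.png',np.vstack([im[150:300,40:520],a]))
E
```

```text
t 26.6 pos [0.5036 0.1204 0.1979] yaw 92.24 F [-0.4  0.1 -0.2] w 0.0008 g 0.0
MOVE [-0.0004 -0.0494  0.1179] [-0.    0.03  0.04]
```

View pics/c5.png

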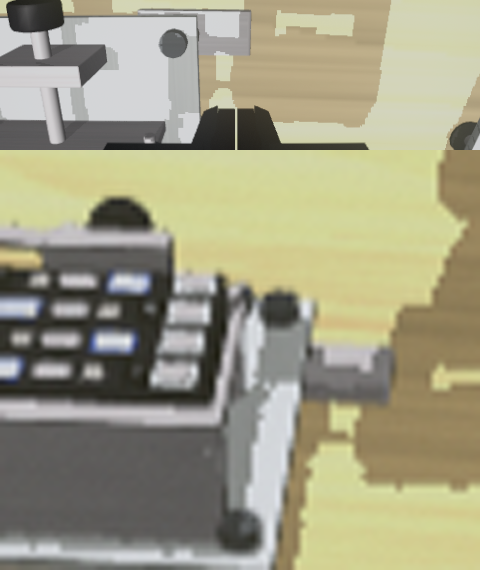

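The upper crop shows the nut at (173,43) and the stack sticking squarely out beside it at (225,35). The lower crop shows the two-high stack under the corner at (348,375). Next is the proof push.

To row units: 0.118 m / 0.5 = 0.236, -0.03 m / 0.5 = -0.06.

>>> jog_arm(moves="-0.002 -0.06 0.04 0 0 0;-0.002 -0.098 0.12 0 0 0;-0.002 -0.098 0.2 0 0 0;-0.002 -0.098 0.228 0 0 0;-0.002 -0.098 0.236 0 0 0;-0.002 -0.098 0.236 0 0 0")

```text
time: 27.3
tool_pos: [0.5068, 0.0715, 0.0795]
tool_rot: [-0.019, 1.0, -0.0, -0.0]
ft_force: [1.0, -0.4, -0.7]
width: 0.0005
grasp_force: 0.0
```

To row units: 0.0085 m / 0.5 = 0.017, 0.008 m / 0.5 = 0.016.

>>> jog_arm(moves="0 0 0.008 0 0 0;0 0 0.014 0 0 0;0 0 0.016 0 0 0;0 0 0.017 0 0 0;0 0 0.017 0 0 0")

```text
time: 27.8
tool_pos: [0.5066, 0.0716, 0.0711]
tool_rot: [-0.019, 1.0, 0.0, 0.0]
ft_force: [-1.1, 1.4, 2.3]
width: -0.0
grasp_force: 1.4
```

>>> jog_arm(moves="0 0 0.001 0 0 0;0 0 0.001 0 0 0")

```text
time: 28.0
tool_pos: [0.5066, 0.0716, 0.071]
tool_rot: [-0.019, 1.0, 0.0, 0.0]
ft_force: [-3.7, 1.5, 8.5]
width: 0.0003
grasp_force: 4.5
```

To row units: 0.0002 m / 0.5 = 0.0004.

>>> jog_arm(moves="0 0 0.0004 0 0 0;0 0 0.0004 0 0 0;0 0 0.0004 0 0 0")

```text
time: 28.3
tool_pos: [0.5066, 0.0716, 0.071]
tool_rot: [-0.019, 1.0, 0.0, 0.0]
ft_force: [-3.3, 1.9, 10.5]
width: 0.0005
grasp_force: 5.5
```

>>> jog_arm(moves="0 0 0 0 0 0;0 0 0 0 0 0;0 0 0 0 0 0;0 0 0 0 0 0;0 0 0 0 0 0")

```text
time: 28.8
tool_pos: [0.5067, 0.0716, 0.071]
tool_rot: [-0.019, 1.0, 0.0, 0.0]
ft_force: [-3.0, 0.9, 10.6]
width: 0.0005
grasp_force: 5.5
```

To row units: -0.12 m / 0.5 = -0.24, -0.0005 m / 0.5 = -0.001.

>>> jog_arm(moves="0 0 -0.001 0 0 0;0 0 -0.002 0 0 0;0 0 -0.004 0 0 0;0 0 -0.012 0 0 0;0 0 -0.08 0 0 0;0 0 -0.16 0 0 0;0 0 -0.24 0 0 0;0 0 -0.24 0 0 0")

```text
time: 29.6
tool_pos: [0.5084, 0.0713, 0.1949]
tool_rot: [-0.019, 1.0, -0.001, 0.005]
ft_force: [-0.3, 0.2, -0.2]
width: 0.0004
grasp_force: 0.0
```

```bash
python3 - <<'E'
from h import *
im,d,p=grab('scene','s6.png'); cv2.imwrite('pics/c6.png',cv2.resize(im[160:290,110:380],None,fx=2.9,fy=2.9,interpolation=cv2.INTER_CUBIC))
s=robot.sense(); print(s['time'],s['tool_pos'],s['ft_force'])
E
```

```text
29.65 [0.50738317 0.07132542 0.19221267] [-0.20653249 -0.1375344  -0.45560124]
```

View pics/c6.png

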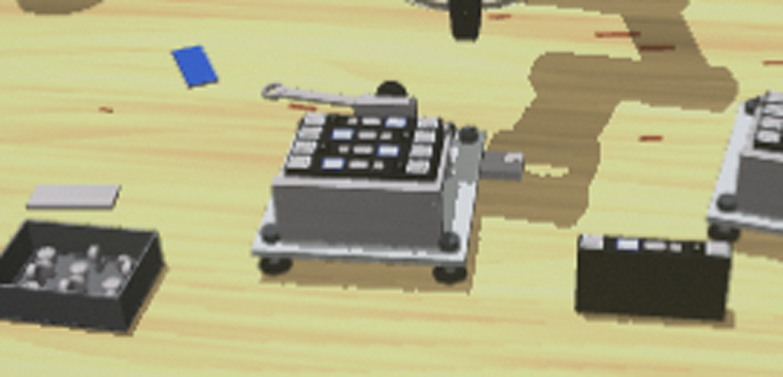

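The stack sits under the left corner at (505,165), with the jig, spare shim and bystanders undisturbed. The nut held 10.5 N with about 0.1 mm of movement, so I'm handing the job in.

```bash
python3 -c "
from workcell import robot
print(robot.finish_job())"
```

```text
the job is handed in; nothing more can be done
None
```

The short foot was the robot-side left one; it now sits on two stacked shims, and the nut over it took a 10.5 N proof push with about 0.1 mm of give; the job was handed in at about 30 s, with the third shim and everything else left clear.

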